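# Tidy the dresser after gift wrapping

## Task

Tidy the dresser top: throw every ball of crumpled wrapping paper into the bin, and stack all the wooden keepsake boxes that are there into one column centred on the wooden board, the largest at the bottom and each next smaller one on top, flat on their bases, with their long sides square to the board's long side. Leave the candle jar, perfume bottle and cream tin where they are.

Things in the scene. Friction and masses are not known exactly. Their poses are not given: they have to be found in the camera images.
- board: flat light-wood display board lying on the dresser top, 180 (its x) x 130 (its y) x 10 mm thick, fixed; origin at the centre of its underside, z up
- board_top (a point): centre of the display board's upper face, 10 mm above the dresser top; the column of boxes is centred here
- bin: open square dark-metal waste-paper bin standing on the dresser top, fixed, 180 x 180 mm outside, 90 mm high, walls 4 mm; origin at the centre of its underside, x and y along its sides
- box_a: closed wooden keepsake box with a flat lid (cannot open), the largest of the four sizes, 130 (its x) x 66 (its y) x 45 (its z) mm, 0.1 to 0.4 kg; origin at the centre of its underside, z up. May be absent; it starts lying on the dresser top
- box_b: closed wooden keepsake box with a flat lid (cannot open), the second largest of the four sizes, 115 (its x) x 60 (its y) x 42 (its z) mm, 0.1 to 0.4 kg; origin at the centre of its underside, z up. May be absent; it starts lying on the dresser top
- box_c: closed wooden keepsake box with a flat lid (cannot open), the third largest of the four sizes, 100 (its x) x 54 (its y) x 40 (its z) mm, 0.1 to 0.4 kg; origin at the centre of its underside, z up. May be absent; it starts lying on the dresser top
- box_d: closed wooden keepsake box with a flat lid (cannot open), the smallest of the four sizes, 85 (its x) x 48 (its y) x 38 (its z) mm, 0.1 to 0.4 kg; origin at the centre of its underside, z up. May be absent; it starts lying on the dresser top
- ball_1: stiff crumpled ball of brown wrapping paper, about 50 mm across (up to 60 mm over its bumps; 50 mm across its x, y or z axis), 18 g, does not roll far; origin at its centre; starts on the display board
- ball_2: stiff crumpled ball of brown wrapping paper, about 50 mm across (up to 60 mm over its bumps; 50 mm across its x, y or z axis), 18 g, does not roll far; origin at its centre; starts on the dresser top; may be absent
- ball_3: stiff crumpled ball of brown wrapping paper, about 50 mm across (up to 60 mm over its bumps; 50 mm across its x, y or z axis), 18 g, does not roll far; origin at its centre; starts on the dresser top; may be absent
- ball_4: stiff crumpled ball of brown wrapping paper, about 50 mm across (up to 60 mm over its bumps; 50 mm across its x, y or z axis), 18 g, does not roll far; origin at its centre; starts on the dresser top; may be absent
- candle: bystander: candle jar, 48 mm across, 55 mm tall, origin at the centre of its underside
- perfume: bystander: perfume bottle, 44 mm across, 70 mm tall, origin at the centre of its underside
- tin: bystander: small round hand-cream tin, 44 mm across, 32 mm tall, origin at the centre of its underside

How it is judged:
By the outcome, as a careful person would: the job done as asked, in the order asked, and still so for the second after the job is handed in, with the robot touching nothing.
Of box_a, box_b, box_c, box_d only 3 to 4 are there at a start; the rules pass over those that are not, and their reading is None.
Of ball_2, ball_3, ball_4 only 2 to 3 are there at a start; the rules pass over those that are not, and their reading is None.
At some moment in a run one of box_a, ball_1, ball_2, ball_3, ball_4 may be knocked a few centimetres aside while the robot is not near it.
It also fails if it takes over 210 s, if anything falls off the work surface, if the arm or the gripper's body presses on something with over 40 N, if the wrist force passes 120 N, or if a joint passes its speed limit or range.

## Robot

A 6-joint arm with a two-finger parallel gripper is mounted at the origin on the work surface. World frame = base frame: x ahead of the robot, y to its left, z up, the work surface at z = 0. Lengths are in m, angles in rad, forces in N, time in s.
With the tool pointing down it reaches from about 0.425 to 0.95 m from the base axis. Payload 14.7 kg.
Tool frame: the origin (TCP) lies on the centre line of the jaws, within the pads' length; the fingertips stand 14 mm ahead of it and the grasp point (between the pads) lies 5 mm behind it; z points along the fingers, y is the line along which they close (so a half turn about z gives the same grasp; the last joint's range is limited). The gripper opens to 85 mm and grips with 20 to 120 N. Pads are 22 mm wide; open, the fingers measure 114 mm over their backs; the gripper's body (76 mm by 85 mm) begins 54 mm behind the grasp point. The pads swing forward as they close: fully open they stand 13 mm farther back than shut.
Start: joints at [1.173, 0.48, 1.596, -0, 1.065, -0.047], TCP at [0.223, 0.61, 0.245] pointing down, gripper open.
Joint ranges: [-2.75, 2.75], [-0.82, 2.05], [0.23, 2.67], [-1.56, 4.7], [0.09, 2.69], [-2.92, 2.92]. Speed limits (rad/s): [1.89, 1.89, 2.39, 3.01, 3.01, 3.01].

## Interface

Orientations are given as a unit quaternion [x, y, z, w].
In Python, from station import arm gives the robot as it stands. Calls block until the motion is done:
- arm.movep(position, orientation): joint-space move of the TCP to a pose.
- arm.move_l(position, vel=0.15, orientation=None, contact_N=None): straight line of the TCP; orientation=None keeps the orientation; vel is the mean speed in m/s. With contact_N (N) it stops when the force on the tool has changed by that much, and returns True; else False.
- arm.set_joints(angles): joint-space move.
- arm.move_gripper(opening, newtons=None): finger opening in m; newtons is the grip in N (None keeps the last); returns when the fingers have stopped.
- arm.sleep(seconds).
- arm.solve_ik(position, orientation): joint angles nearest the present ones, or None.
- arm.observe(): the state.
- arm.capture(name): name is "side" or "top"; returns a dict with "pixels" (420x560x3 uint8, red, green, blue), "vertical_fov" (degrees; the focal length in pixels is half the picture's height over the tangent of half this angle, whatever the lens; pixels are square), "cx", "cy" (the principal point, pixels), "xyz" and "rotation" of the camera in the world. Camera axes: x right, y up, looking along -z (the intrinsics and any distortion apply to the point x, -y, -z); pixel columns grow to the right and rows downward; lengths in m; the calibration is good to about 2 mm. A picture is of the moment at which its call begins. There is no depth.
A pose or a line that the arm cannot do raises arm.MotionError and nothing moves.
- arm.sign_off(): hands the job in; it is judged then, once.
The state is a dict: "t": time; "joint_positions": joint angles; "joint_vel": joint speeds; "effort": joint torques, N m; "position": TCP position; "ee_rot": TCP orientation; "contact_force": force on the tool from outside, world axes, zero at the start; "ft_torque": the same for the moment, N m; "opening": finger opening in m; "finger_force": force on a finger pad.
Only numpy, scipy, OpenCV 4.12 (cv2) and the standard library are available. Lean on these libraries where they do the work, as an engineer would, in place of code of your own. Each camera call takes 0.05 s, during which the arm holds its last target. There are 200 camera calls.

## Working session

There is one attempt and no reset: what is moved stays moved. The work goes in short steps, each a Python script; the robot and the scene stay as the last script left them, time stands still between calls to the robot, and variables do not carry over. Pictures are saved under pics/ and viewed, at most 14 in all, crops included, and the job is handed in when it is done.

```bash
ls; mkdir -p pics; python3 - <<'E'
from station import arm
import cv2
for n in ("top","side"):
    c=arm.capture(n); cv2.imwrite(f"pics/{n}0.png",c["pixels"][:,:,::-1])
    print({k:v for k,v in c.items() if k!="pixels"})
print(arm.observe())
E
```

```text
pics
{'vertical_fov': 48.409168538145536, 'cx': 274.99046775317646, 'cy': 211.28332328356674, 'xyz': array([ 0.33143015, -0.01707456,  1.0747877 ]), 'rotation': array([-0.07686919,  0.07438494,  0.70949633, -0.69654358])}
{'vertical_fov': 49.429208015974055, 'cx': 280.5450603238793, 'cy': 215.39674901204344, 'xyz': array([ 0.52628029, -0.67226954,  0.79155458]), 'rotation': array([ 0.3626714 , -0.00131981, -0.01113995,  0.93184957])}
{'t': 0.1, 'joint_positions': array([ 1.17341637e+00,  4.80768547e-01,  1.59682725e+00, -4.26467447e-06,
        1.06510278e+00, -4.65960375e-02]), 'joint_vel': array([ 0.00121169, -0.00178519, -0.00193259,  0.00090721, -0.00209371,
       -0.00214055]), 'effort': array([-4.04304046e-04, -9.52242208e+01, -4.31045616e+01, -1.93248529e-04,
        5.17162334e-03,  8.60138414e-06]), 'position': array([0.22319976, 0.61008778, 0.24473083]), 'ee_rot': array([ 1.74493050e-01,  9.84658250e-01, -5.39804728e-04, -1.19926323e-04]), 'contact_force': array([0.77563446, 0.08441132, 0.20879439]), 'ft_torque': array([ 0.00679042, -0.02380258,  0.01966303]), 'finger_force': 0.0, 'opening': 0.08536775624250756}
```

View pics/top0.png

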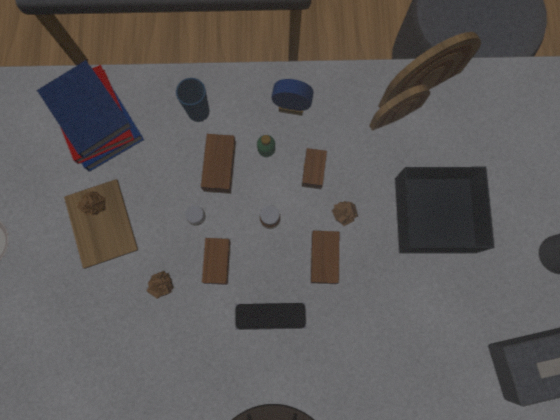

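View pics/side0.png

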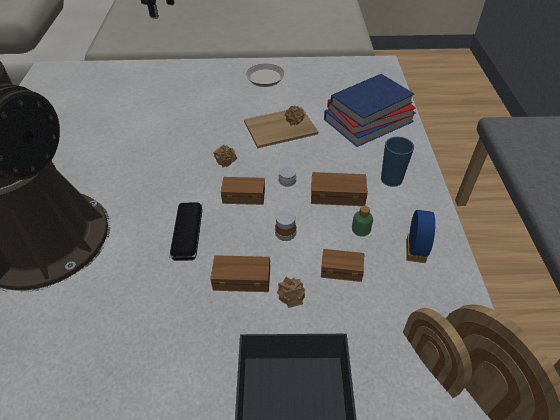

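The top view shows four boxes near (218,163), (314,168), (216,261) and (325,257). There are three balls at (93,203) on the board, (160,285) and (345,212), and the bin is at (444,210). I'll enlarge both views to read the corners.

```bash
cat > h.py <<'E'
import numpy as np, cv2
from scipy.spatial.transform import Rotation as R
from scipy.optimize import least_squares
from station import arm
def cam(c):
    f=c["pixels"].shape[0]/2/np.tan(np.radians(c["vertical_fov"])/2)
    return dict(f=f,cx=c["cx"],cy=c["cy"],p=np.array(c["xyz"]),R=R.from_quat(c["rotation"]).as_matrix())
CAL={}
def proj(k,P):
    q=(np.atleast_2d(P)-k["p"])@k["R"]
    return np.c_[k["cx"]+k["f"]*q[:,0]/-q[:,2], k["cy"]-k["f"]*q[:,1]/-q[:,2]]
def onz(k,uv,z):
    uv=np.atleast_2d(uv); d=np.c_[(uv[:,0]-k["cx"])/k["f"],-(uv[:,1]-k["cy"])/k["f"],-np.ones(len(uv))]@k["R"].T
    return k["p"]+d*((z-k["p"][2])/d[:,2])[:,None]
def tri(ks,uvs):
    return least_squares(lambda P:np.concatenate([(proj(k,P)[0]-u) for k,u in zip(ks,uvs)]),[.6,0,.03])
E
python3 - <<'E'
import cv2
a=cv2.imread("pics/top0.png");b=cv2.imread("pics/side0.png")
s=lambda i,x0,y0,x1,y1,k,n:cv2.imwrite(f"pics/{n}.png",cv2.convertScaleAbs(cv2.resize(i[y0:y1,x0:x1],None,fx=k,fy=k,interpolation=cv2.INTER_CUBIC),alpha=1.5))
s(a,180,120,360,300,3.33,"topA") if 0 else s(a,190,125,350,290,3.6,"topA")
s(b,200,95,400,310,2.75,"sideA")
s(a,55,170,185,305,4.4,"topB")
E
```

```text
(no output)
```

View pics/topA.png

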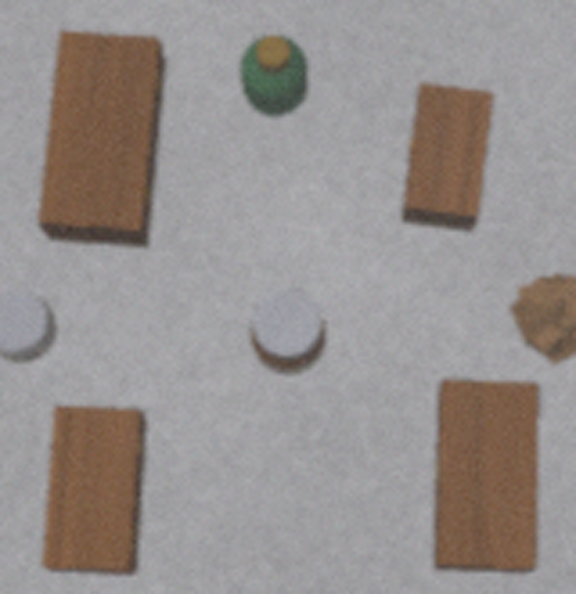

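View pics/sideA.png

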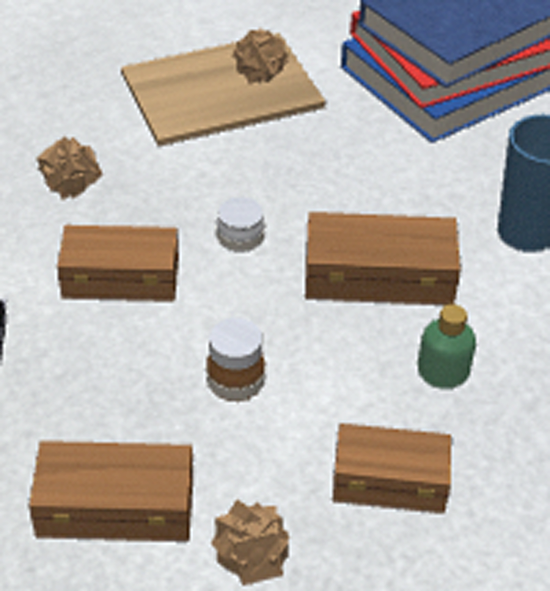

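View pics/topB.png

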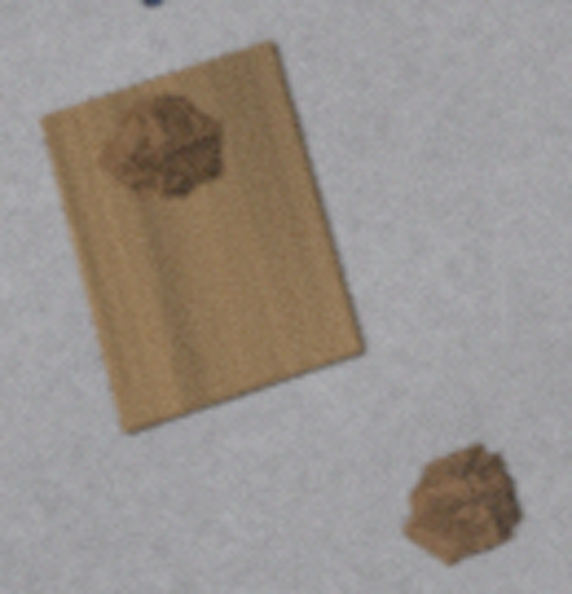

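Corners can be read in both views. Next I triangulate them.

```bash
python3 - <<'E'
from h import *
import json
K={n:cam(arm.capture(n)) for n in("top","side")}
json.dump({n:{a:np.asarray(b).tolist() for a,b in k.items()} for n,k in K.items()},open("cal.json","w"))
u=lambda L,k,o:(np.array(L,float)+.5)/k-.5+np.array(o)
tA=lambda L:u(L,3.6,(190,125)); tB=lambda L:u(L,4.4,(55,170)); sA=lambda L:u(L,2.75,(200,95))
ob={
'b1':(tA([(61,32),(161,38),(141,231),(40,225)]),sA([(457,219),(459,267),(306,262),(308,213)])),
'b2':(tA([(421,84),(492,93),(474,217),(404,209)]),sA([(451,436),(447,473),(334,464),(339,425)])),
'b3':(tA([(56,406),(144,409),(134,572),(44,569)]),sA([(178,228),(176,268),(59,263),(64,226)])),
'b4':(tA([(442,380),(538,383),(536,570),(436,569)]),sA([(192,446),(190,488),(33,485),(40,442)])),
'board':(tB([(274,42),(365,353),(126,432)]),sA([(325,101),(160,137),(122,66)])),
'ball1':(tB([(164,147)]),sA([(261,55)])),'ball2':(tB([(463,503)]),sA([(69,167)])),'ball3':(np.array([(345,212.)]),sA([(251,543)])),
'tin':(tA([(20,323)]),sA([(240,213)])),'candle':(tA([(288,325)]),sA([(236,340)])),'perf':(tA([(274,52)]),sA([(453,315)])),
}
for n,(a,b) in ob.items():
    P=[]
    for x,y in zip(a,b):
        r=tri([K['top'],K['side']],[x,y]); P.append(r.x); 
    P=np.array(P); 
    print(n,P.round(4).tolist() if len(P)<4 else P.mean(0).round(4), 'z',P[:,2].round(4))
    if len(P)==4:
        Q=onz(K['top'],a,P[:,2].mean())
        print('  L',np.linalg.norm(Q[0]-Q[3]).round(4),np.linalg.norm(Q[1]-Q[2]).round(4),'W',np.linalg.norm(Q[0]-Q[1]).round(4),np.linalg.norm(Q[3]-Q[2]).round(4),
         'yaw',np.degrees(np.arctan2(*(Q[0]-Q[3]+Q[1]-Q[2])[[1,0]])).round(2),'c top',Q.mean(0).round(4),'c side',onz(K['side'],b,P[:,2].mean()).mean(0).round(4))
Q=onz(K['top'],tB([(41,118),(274,42),(365,353),(126,432)]),.01);print('board',Q.mean(0),np.linalg.norm(Q-np.roll(Q,1,0),axis=1),np.degrees(np.arctan2(*(Q[1]-Q[2])[[1,0]])),np.degrees(np.arctan2(*(Q[0]-Q[3])[[1,0]])))
Q=onz(K['top'],[(396,169),(487,168),(491,251),(398,251)],.09);print('bin',Q,Q.mean(0))
E
```

```text
b1 [0.6769 0.1148 0.047 ] z [0.0448 0.0508 0.0475 0.0448]
  L 0.1301 0.1299 W 0.0652 0.0642 yaw -5.33 c top [0.6768 0.1147 0.047 ] c side [0.6772 0.1148 0.047 ]
b2 [ 0.6609 -0.1073  0.0425] z [0.0373 0.0509 0.0455 0.0363]
  L 0.0847 0.0841 W 0.0462 0.0447 yaw -9.68 c top [ 0.6605 -0.1075  0.0425] c side [ 0.6612 -0.1073  0.0425]
b3 [0.4489 0.1176 0.0426] z [0.0398 0.0442 0.0471 0.0393]
  L 0.1003 0.1002 W 0.0548 0.0549 yaw -3.35 c top [0.4478 0.1172 0.0426] c side [0.45   0.1179 0.0426]
b4 [ 0.4529 -0.123   0.0511] z [0.0403 0.0637 0.062  0.0385]
  L 0.1157 0.1143 W 0.0592 0.0602 yaw -3.54 c top [ 0.4508 -0.1238  0.0511] c side [ 0.4546 -0.1228  0.0511]
board [[0.6481, 0.3577, 0.0117], [0.4797, 0.3007, 0.0142], [0.44, 0.4228, 0.0122]] z [0.0117 0.0142 0.0122]
ball1 [[0.5848, 0.403, 0.037]] z [0.037]
ball2 [[0.3984, 0.2431, 0.0276]] z [0.0276]
ball3 [[0.5539, -0.1761, 0.0265]] z [0.0265]
tin [[0.5551, 0.1667, 0.0338]] z [0.0338]
candle [[0.5468, -0.0032, 0.052]] z [0.052]
perf [[0.7188, 0.0025, 0.0702]] z [0.0702]
board [0.54381707 0.39108473 0.01      ] [0.17810289 0.12894764 0.17889825 0.12810273] 18.476200618833722 18.75088081435
bin [[ 0.63581839 -0.2830938   0.09      ]
 [ 0.63420696 -0.48277365  0.09      ]
 [ 0.45125566 -0.47030843  0.09      ]
 [ 0.45489465 -0.27413097  0.09      ]] [ 0.54404391 -0.37757671  0.09      ]
```

Everything agrees with the stated sizes: b1 is box_a, b4 is box_b, b3 is box_c and b2 is box_d. I'll write the helpers and start with the balls.

```bash
cat >> h.py <<'E'
import json,os
K={n:{a:np.array(b) for a,b in k.items()} for n,k in json.load(open("cal.json")).items()} if os.path.exists("cal.json") else {}
YB=18.6; BOARD=np.array([.5438,.3911])
BALL={1:(.5848,.403,.036),2:(.3984,.2431,.026),3:(.5539,-.1761,.026)}
BOX={'a':(.6775,.1150,-5.3,.130,.066,.045),'b':(.4518,-.1247,-3.5,.115,.060,.042),'c':(.4481,.1175,-3.4,.100,.054,.040),'d':(.6619,-.1079,-9.7,.085,.048,.038)}
def quat(x,y,z,yaw):
    "down-pointing tool, jaw line perpendicular to yaw; the half turn nearest in joints"
    best=None;j=np.array(arm.observe()["joint_positions"])
    for t in (yaw,yaw+180):
        a=np.radians(t)/2; q=np.array([np.cos(a),np.sin(a),0,0]); s=arm.solve_ik([x,y,z],q)
        if s is not None:
            d=np.abs(np.array(s)-j).max()+ (5 if abs(s[5])>2.7 else 0)
            if best is None or d<best[0]: best=(d,q)
    return best[1]
def go(x,y,z,yaw): q=quat(x,y,z,yaw); arm.movep([x,y,z],q)
def lin(x,y,z,v=.2,**k): return arm.move_l([x,y,z],vel=v,**k)
def check(tag,names):
    "patch difference to the first pictures around each thing, per view"
    for n in ("top","side"):
        im=arm.capture(n)["pixels"][:,:,::-1]; cv2.imwrite(f"pics/{tag}_{n}.png",im); ref=cv2.imread(f"pics/{n}0.png")
        for m in names:
            P=BALL[m] if m in BALL else (*BOX[m][:2],.03); u,v=proj(K[n],P)[0].astype(int); s=np.s_[v-22:v+23,u-22:u+23]
            print(n,m,cv2.absdiff(im[s],ref[s]).mean().round(1),end='; ')
    print()
def ball(i,yaw,drop,dyaw=0,zs=.25):
    x,y,z=BALL[i]; go(x,y,zs,yaw); lin(x,y,z-.004); arm.move_gripper(.02,25)
    o=arm.observe(); print('grip',i,o["opening"],o["finger_force"]); lin(x,y,zs,.3)
    go(*drop,zs,dyaw); lin(*drop,.10); o=arm.observe(); print('at bin',o["opening"]); arm.move_gripper(.085); lin(*drop,zs,.35); print(arm.observe()['t'])
E
python3 - <<'E'
from h import *
check('s0',[1,2,3,'a','b','c','d'])
ball(1,YB,(.52,-.42))
check('s1',[2,3,'a','b','c','d'])
E
```

```text
top 1 2.2; top 2 1.9; top 3 1.9; top a 2.1; top b 2.1; top c 2.0; top d 2.0; side 1 1.0; side 2 1.0; side 3 1.1; side a 1.3; side b 1.3; side c 1.2; side d 1.2; 
grip 1 0.052122173068633634 24.517609253525734
at bin 0.05188680280467017
9.1917
top 2 39.4; top 3 37.8; top a 31.7; top b 19.9; top c 22.7; top d 29.5; side 2 69.6; side 3 67.6; side a 51.9; side b 37.0; side c 49.5; side d 59.3;
```

View pics/s1_side.png

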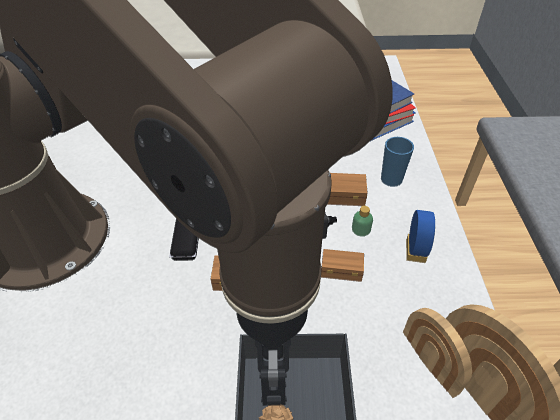

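The side view is mostly blocked by the arm, with the ball in the bin at about (277,412). I'll go back to the start pose before comparing.

```bash
cat >> h.py <<'E'
HOME=[1.173,.48,1.596,0,1.065,-.047]
E
python3 - <<'E'
from h import *
arm.set_joints(HOME); print(arm.observe()['t'])
check('s2',[1,2,3,'a','b','c','d'])
E
```

```text
13.0167
top 1 6.3; top 2 15.6; top 3 1.9; top a 2.1; top b 2.1; top c 2.1; top d 2.0; side 1 6.9; side 2 21.7; side 3 1.1; side a 1.3; side b 1.3; side c 1.5; side d 1.2;
```

Ball_2 has been knocked aside, so I need to find it again.

```bash
python3 - <<'E'
import cv2,numpy as np
a=cv2.imread("pics/s2_top.png")[190:330,60:220];b=cv2.imread("pics/s2_side.png")[90:230,160:320]
cv2.imwrite("pics/s2_c.png",np.hstack([cv2.resize(cv2.convertScaleAbs(i,alpha=al),None,fx=2.5,fy=2.5,interpolation=cv2.INTER_CUBIC) for i,al in((a,1.5),(b,1))]))
E
```

```text
(no output)
```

View pics/s2_c.png

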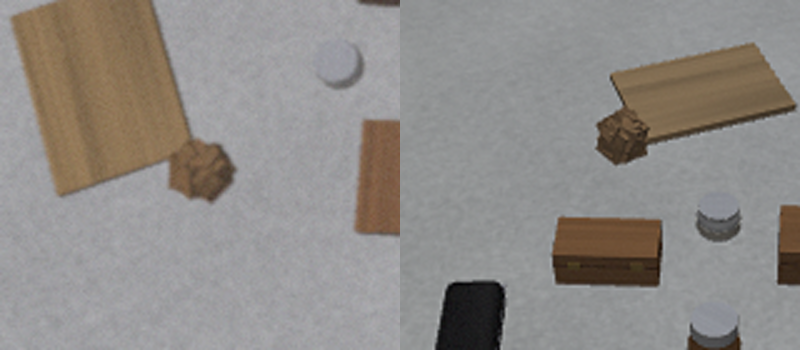

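Ball_2 now sits at the board's corner, about (140,258) in the top view and (249,145) in the side view.

```bash
python3 - <<'E'
from h import *
r=tri([K['top'],K['side']],[np.array([140.2,257.8]),np.array([248.6,144.8])]); print(r.x)
c,s=np.cos(np.radians(YB)),np.sin(np.radians(YB)); print('board frame',np.array([[c,s],[-s,c]])@(r.x[:2]-BOARD))
E
```

```text
[0.45826266 0.290891   0.02265067]
board frame [-0.11303218 -0.06769199]
```

```bash
python3 - <<'E'
from h import *
BALL[2]=(.4575,.2905,.026)
ball(2,YB,(.57,-.40))
ball(3,0,(.54,-.36))
arm.set_joints(HOME); print(arm.observe()['t'])
check('s3',[1,2,3,'a','b','c','d'])
im=cv2.imread('pics/s3_top.png'); cv2.imwrite('pics/s3_c.png',np.hstack([cv2.convertScaleAbs(im[100:320,40:520],alpha=1.6)]))
E
```

```text
grip 2 0.0528956558654259 23.813851587474346
at bin 0.05263594495786303
21.5917
grip 3 0.0497334969781874 23.93735244870186
at bin 0.04982788199180835
27.8083
31.3583
top 1 6.3; top 2 3.7; top 3 10.7; top a 2.3; top b 2.2; top c 2.2; top d 2.1; side 1 7.1; side 2 7.5; side 3 25.7; side a 1.5; side b 1.5; side c 1.7; side d 1.5;
```

View pics/s3_c.png

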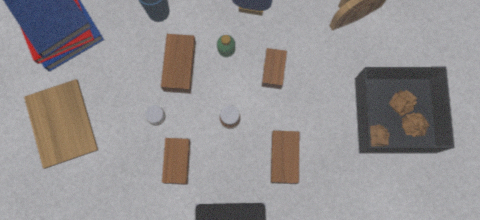

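All three balls are in the bin: (403,101), (415,125) and (379,135) in the crop. The boxes haven't moved, so I'll place box_a and check it.

```bash
cat >> h.py <<'E'
def place(n,base,zs=.27,g=.024):
    x,y,yaw,L,W,H=BOX[n]; go(x,y,.15,yaw); lin(x,y,g,.12); arm.move_gripper(W-.01,40)
    o=arm.observe(); print(n,'grip',o["opening"],o["finger_force"],o["position"]); lin(x,y,zs,.25)
    go(*BOARD,zs,YB); t=base+g; lin(*BOARD,t+.012,.2); arm.sleep(.3)
    hit=lin(*BOARD,t-.003,.03,contact_N=5); o=arm.observe(); print('placed',hit,o["position"]-np.r_[BOARD,t],o["opening"],o["contact_force"])
    arm.move_gripper(.085); lin(*BOARD,zs,.25); print(arm.observe()['t'])
E
python3 - <<'E'
from h import *
place('a',.010)
arm.movep([.5,-.1,.3],quat(.5,-.1,.3,90)) if 0 else arm.set_joints(HOME)
check('s4',['a','b','c','d'])
a=cv2.imread("pics/s4_top.png")[160:290,50:160];b=cv2.imread("pics/s4_side.png")[80:170,220:340]
z=lambda i,al,k:cv2.resize(cv2.convertScaleAbs(i,alpha=al),None,fx=k,fy=k,interpolation=cv2.INTER_CUBIC)
A,B=z(a,1.5,3.2),z(b,1,3.2); cv2.imwrite("pics/s4_c.png",np.hstack([A,np.vstack([B,np.zeros((A.shape[0]-B.shape[0],B.shape[1],3),np.uint8)])]))
E
```

```text
a grip 0.06549928555443447 44.76592719554901 [0.67805566 0.115102   0.02500913]
placed True [8.08053173e-05 4.75328946e-05 5.22917218e-04] 0.06539425931242365 [ 0.12708187 -0.30719178  5.6128261 ]
41.1083
top a 30.5; top b 2.3; top c 2.3; top d 2.4; side a 58.7; side b 1.7; side c 2.1; side d 1.8;
```

View pics/s4_c.png

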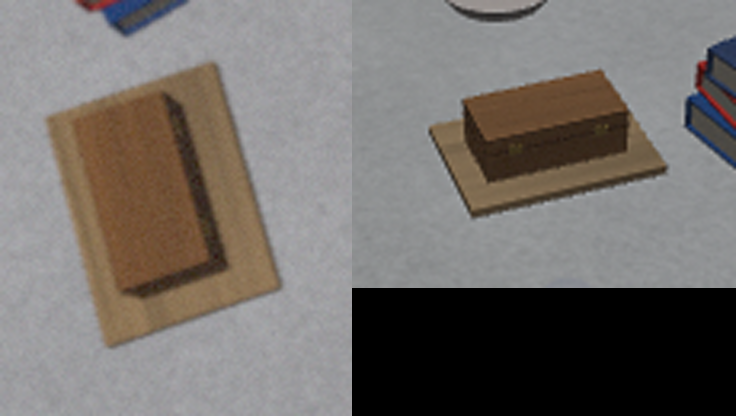

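Box_a lies flat on the board, with its top-face corners at crop pixels (72,122), (166,93), (210,262) and (119,291). I'll compare its centre with the board's.

```bash
python3 - <<'E'
from h import *
u=lambda L,o:(np.array(L,float)+.5)/3.2-.5+np.array(o)
for n,k,L,o,z in (('board top','top',[(47,118),(215,63),(281,288),(111,347)],(50,160),.01),('a top','top',[(72,122),(166,93),(210,262),(119,291)],(50,160),.055),
  ('a side','side',[(600-352,70),(628-352,110),(484-352,141),(464-352,100)],(220,80),.055)):
    Q=onz(K[k],u(L,o),z); d=lambda i,j:Q[i]-Q[j]; e=(d(1,2)+d(0,3)) if k=='top' else (d(1,2)+d(0,3))
    print(n,Q.mean(0).round(4),np.linalg.norm(Q-np.roll(Q,1,0),axis=1).round(4),np.degrees(np.arctan2(e[1],e[0])).round(2))
E
```

```text
board top [0.5436 0.3903 0.01  ] [0.179  0.1279 0.178  0.1258] 18.84
a top [0.5428 0.3887 0.055 ] [0.1273 0.068  0.1271 0.0644] 18.12
a side [0.5433 0.3894 0.055 ] [0.1271 0.0647 0.13   0.0623] 18.8
```

Box_a is centred to within about 1.5 mm and square. Next the other three boxes.

```bash
python3 - <<'E'
from h import *
place('b',.055); place('c',.097); place('d',.137)
arm.set_joints(HOME); arm.sleep(.5)
check('s5',['b'])
a=cv2.imread("pics/s5_top.png")[100:300,30:510];b=cv2.imread("pics/s5_side.png")[20:170,200:360]
A=cv2.resize(cv2.convertScaleAbs(cv2.imread("pics/s5_top.png")[150:290,30:150],alpha=1.5),None,fx=3,fy=3,interpolation=2);B=cv2.resize(b,(448,420),interpolation=2); cv2.imwrite("pics/s5_c.png",np.hstack([A,B])[:, :800])
E
```

```text
b grip 0.0593874244697172 41.361318826675415 [ 0.45216261 -0.12486522  0.02463989]
placed True [-1.70760978e-05 -1.77946063e-06  4.08514239e-04] 0.05976096769468203 [-0.71047699  0.25990079  5.02510325]
53.0333
c grip 0.05339827934914912 40.47959804534912 [0.4484845  0.11756589 0.0245929 ]
placed True [-4.55884841e-05 -7.11482837e-06  3.20252711e-04] 0.05362398028827183 [ 0.17943193 -0.04860863  4.37150642]
60.7833
d grip 0.047254765477625076 41.351532340049744 [ 0.66224632 -0.10793852  0.02467726]
placed True [6.90285661e-05 1.61173521e-04 1.26868364e-04] 0.047053050261742266 [-0.53914231  0.7617873   3.57959871]
69.7333
top b 26.9; side b 61.1;
```

View pics/s5_c.png

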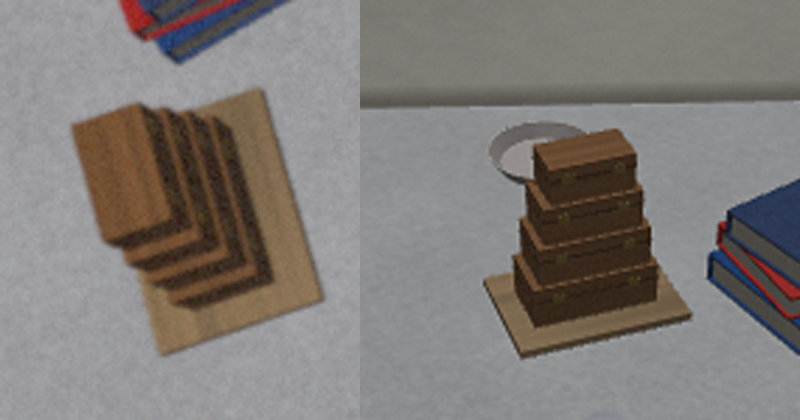

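View pics/s5_side.png

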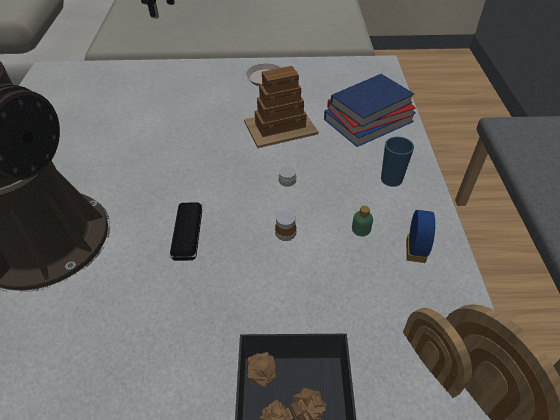

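The four-box column stands straight and centred, in size order, on the board at (280,105). All three balls are in the bin, and the candle jar, perfume bottle and tin haven't moved. No other ball shows in either view.

```bash
python3 -c "
from station import arm
print(arm.sign_off())"
```

```text
the job is handed in; nothing more can be done
None
```

I've handed the job in: all three paper balls are in the bin, the four boxes are stacked largest to smallest on the board, and the candle jar, perfume bottle and cream tin were left where they stood.

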